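Close and latch the gasketed dry-storage chest

ROBOT

A 6-joint arm with a two-finger parallel gripper is mounted at the origin on the work surface. World frame = base frame: x ahead of the robot, y to its left, z up, the work surface at z = 0. Lengths are in m, angles in rad, forces in N, time in s.
With the tool pointing down it reaches from about 0.4 to 0.825 m from the base axis. Payload 7 kg.
Tool frame: the origin (TCP) lies at the centre of the arm's flange, where the gripper is bolted on; the fingertips stand 178 mm ahead of it and the grasp point (between the pads) lies 159 mm ahead of it; z points along the fingers, y is the direction in which the jaws open and shut (so a half turn about z gives the same grasp; the last joint's range is limited). The gripper opens to 88 mm and grips with 3 to 60 N. Pads are 19 mm wide; open, the fingers measure 130 mm over their backs; the gripper's body (78 mm by 193 mm) begins 47 mm behind the grasp point.
Start: joints at [-0.963, 0.359, 0.012, 0, -1.224, -0.288], TCP at [0.212, -0.641, 0.405] pointing down, gripper open.
Joint ranges: [-3.07, 3.07], [-1.43, 2.12], [-1.02, 1.25], [-3.03, 1.67], [-3.05, -0], [-3.03, 3.03]. Speed limits (rad/s): [2.39, 2.39, 3.01, 3.14, 3.14, 3.14].

INTERFACE

Orientations are given as [roll, pitch, yaw] about the fixed x, y, z axes, in that order (R = Rz(yaw) Ry(pitch) Rx(roll)).
In Python, from station import * gives the robot as it stands.
- The arm moves only by the tool send_rows, never from a script. Its argument "motion" is a list of rows, each an object with "offset": the shift along the tool's x, y, z in cm, a list of three; "turn": the turn about the tool's z in degrees. In form: [{"offset": [x, y, z], "turn": turn}, ...]. A call has 1 to 8 rows; each row is the pose to reach, as a shift and turn from the pose commanded when the call began, along the tool's axes at that moment; what a row does not reach only later rows make up. A row lasts 1/10 s, in which the tool goes at most 50 mm and 8.59 degrees, less where a joint would pass 70% of its speed; a pose out of reach is approached as far as the arm can. A call with a gripper value outside its range is refused whole. "hand" is the opening, from -1 (shut) to 1 (fully open), set as the call begins (left out, the last holds). The fingers move at their own pace and stop on an object; "squeeze" is the grip in N (left out, the last holds). Time passes only in rows, so rows that repeat a pose let the fingers close. It gives the time, the measured TCP pose, the force and the opening at its end, in the units of the state.
- get_state(): the state, without advancing time (a new reading comes with each control period).
- grab_frame(name): name is "scene" or "top" or "wrist"; returns a dict with "frame" (400x640x3 uint8, blue, green, red), "range_z" (400x640 float32, m along the optical axis (not along the pixel's ray), 0 where there is no reading), "vertical_fov" (degrees; the focal length in pixels is half the picture's height over the tangent of half this angle, whatever the lens; pixels are square), "cx", "cy" (the principal point, pixels), "cam_to_world" (4x4, takes a point from camera to world coordinates). Camera axes: x right, y up, looking along -z (the intrinsics and any distortion apply to the point x, -y, -z); pixel columns grow to the right and rows downward; lengths in m; the calibration is good to about 2 mm. A picture is of the moment at which its call begins.
- job_done(): hands the job in, once; it reports no verdict.
The state is a dict: "t": time; "q": joint angles; "qd": joint speeds; "joint_efforts": joint torques, N m; "eef_pos": TCP position; "ee_rot": TCP orientation; "force": force on the tool from outside, world axes, zero at the start; "moment": the same for the moment, N m; "width": finger opening in m.
Only numpy, scipy, OpenCV 4.12 (cv2) and the standard library are available. Lean on these libraries where they do the work, as an engineer would, in place of code of your own. Each camera call takes 0.05 s, during which the arm holds its last target. There are 200 camera calls.

TASK

The dry-storage chest on the lab bench has been left open. Close its lid and make it airtight: press the lid down on its springy rubber gasket so that the T-handle latch can catch, and turn the T-handle clockwise until it comes up against its stop and the lid is drawn fully home. Let go, and leave the flask, bottle and jar beside it where they stand.

Things in the scene. Friction and masses are not known exactly. Their poses are not given: they have to be found in the camera images.
- chest: Grey steel storage chest fixed to the bench, 240 (x, front to back) x 300 (y) x 120 mm high. Origin: centre of its underside; x points from its front (nearest the robot) to its back, z up. The lid's hinge line runs along y at chest x = +125 mm, z = 121 mm. Place and yaw vary. The gasket on its rim pushes a nearly closed lid back up, about 2 N per mm at the T-handle.
- lid (a joint): Lid angle (rad) about the hinge: 0 = fully home, grows as the front edge rises. Starts at 0.3 to 0.6, stays where left (1 to 4 N at the front edge moves it). Meets the relaxed gasket at 0.055 (front edge 14 mm above home). The latch can catch only while the lid is pressed below about 0.023: 13 to 16 N down at the T-handle; about 23 N presses it home. Latched tight it stays below 0.007.
- lid_front (a point): Middle of the front edge of the lid's upper face; turns with the lid: x from the front edge to the hinge (250 mm away), y along the front edge, z out of the upper face. The lid is a flat aluminium plate 250 x 316 mm, 12 mm thick, its underside level with the hinge line. The latch axis is 60 mm behind this point.
- t_handle (a point): Centre of the bar of the dark steel T-handle, on the latch axis, 39 mm above the lid's upper face. x runs along the bar, z along the axis, away from the lid. The bar is 110 mm long, 16 wide, 18 high (30 to 48 mm above the lid) on a round stem 18 mm across. It stays where it is left, so it can be let go and regripped part-way.
- latch (a joint): T-handle angle (rad), growing clockwise seen from above. Starts free at 0 to 0.4; leave it so until the lid is down. With the lid pressed, the hidden tongue slips under its keeper between 0.7 and 1.2, then turning draws the lid down (0.1 to 0.4 N m); past 1.5 it holds by itself. Not pressed enough, it jams. The hard stop lies between 2.3 and 2.7, different each time: feel for it.
- flask: Bystander: conical glass flask, 88 mm across, 130 mm tall, standing on the bench beside the chest; origin at the centre of its underside.
- reagent: Bystander: white plastic bottle, 68 mm across, 150 mm tall; origin at the centre of its underside.
- jar: Bystander: glass jar with a steel cap, 72 mm across, 85 mm tall; origin at the centre of its underside.

How it is judged:
On the way, in this order (a step that is already met when the one before it is completed fails the run):
1. the lid is brought down onto its gasket (value of joint lid below 0.07 rad), for 0.1 s.
2. the latch has caught and is drawing the lid down (value of joint latch above 1.4 rad and value of joint lid below 0.024 rad), for 0.1 s.
At the end, for the whole second after the job is handed in: The lid is drawn fully home and held there by the latch alone, nothing else touching it: lid angle below 0.007 rad (under 1.8 mm open at its front edge), T-handle turned past 1.9 rad (value of joint lid below 0.007 rad and value of joint latch above 1.9 rad).
It fails at once if the flask is moved by more than 20 mm or tipped (distance of flask from where it was at the start of the episode above 0.02 m or angle between flask's own z axis and vertical above 0.3 rad).
It fails at once if the bottle is moved by more than 20 mm or tipped (distance of reagent from where it was at the start of the episode above 0.02 m or angle between reagent's own z axis and vertical above 0.3 rad).
It fails at once if the jar is moved by more than 20 mm or tipped (distance of jar from where it was at the start of the episode above 0.02 m or angle between jar's own z axis and vertical above 0.3 rad).
It also fails if it takes over 72 s, if anything falls off the work surface, if the arm or the gripper's body presses on something with over 40 N, if the wrist force passes 120 N, or if a joint passes its speed limit or range.

## Working session

There is one attempt and no reset: what is moved stays moved. The work goes in short steps, Python scripts to look and compute and a tool call to move; the robot and the scene stay as the last step left them, time stands still between calls to the robot, and variables do not carry over. Pictures are saved under pics/ and viewed, about 8 in all and at most 12, crops included, and the job is handed in when it is done.

Besides the shell and the picture viewer there is one more tool, called after "Call:" in YAML: its name, and indented under it one key for each argument. send_rows: Moves the arm, as the interface text tells. Its arguments: {"type":"object","properties":{"motion":{"type":"array"},"hand":{"type":"number"},"squeeze":{"type":"number"}},"required":["motion"]}

```bash
mkdir -p pics; cat > h.py <<'E'
from station import *
import numpy as np, cv2
def cloud(f):
    d=f["range_z"]; H,W=d.shape; fo=H/2/np.tan(np.radians(f["vertical_fov"])/2)
    v,u=np.mgrid[:H,:W]; M=np.array(f["cam_to_world"])
    p=np.stack([(u-f["cx"])/fo*d,-(v-f["cy"])/fo*d,-d,np.ones_like(d)],-1)@M.T
    p=p[...,:3]; p[d==0]=np.nan; return p
E
python3 - <<'E'
from h import *
s=get_state();print(s)
ims=[]
for n in("scene","top"):
    f=grab_frame(n); print(n,[k for k in f],f["vertical_fov"],f["cx"],f["cy"],np.round(f["cam_to_world"],3)); np.save(n+"_p.npy",cloud(f)); cv2.imwrite(f"pics/{n}1.png",f["frame"])
    print({k:v for k,v in f.items() if k not in("frame","range_z","cam_to_world")})
E
```

```text
{'t': 0.0, 'q': array([-9.62903196e-01,  3.59394056e-01,  1.10727855e-02, -3.65442584e-04,
       -1.22411366e+00, -2.88104846e-01]), 'qd': array([-0.00047705, -0.00171615, -0.00071992, -0.00083402, -0.00110205,
        0.00028027]), 'joint_efforts': array([ 2.59520284e-04, -5.82711554e+01,  2.93058801e+01,  6.99719220e+00,
        7.02770718e-03, -1.38980645e-04]), 'eef_pos': array([ 0.21214098, -0.64059304,  0.40372112]), 'ee_rot': array([ 3.13992396e+00, -1.36253036e-04, -2.82192871e+00]), 'force': array([-0.03617059,  0.35386078, -0.57076927]), 'moment': array([ 0.00367055, -0.02304202,  0.00737396]), 'width': 0.0874627003063333}
scene ['frame', 'range_z', 'vertical_fov', 'cx', 'cy', 'cam_to_world'] 46.120025227399616 310.3640875423154 197.45172341012938 [[-0.976 -0.181  0.124  0.755]
 [ 0.219 -0.771  0.598  0.872]
 [-0.012  0.61   0.792  1.327]
 [ 0.     0.     0.     1.   ]]
{'vertical_fov': 46.120025227399616, 'cx': 310.3640875423154, 'cy': 197.45172341012938}
top ['frame', 'range_z', 'vertical_fov', 'cx', 'cy', 'cam_to_world'] 51.214040906025645 321.52875696890885 196.1603652882784 [[ 0.01   0.997 -0.072  0.48 ]
 [-1.     0.011  0.017  0.003]
 [ 0.017  0.072  0.997  1.482]
 [ 0.     0.     0.     1.   ]]
{'vertical_fov': 51.214040906025645, 'cx': 321.52875696890885, 'cy': 196.1603652882784}
```

View pics/top1.png

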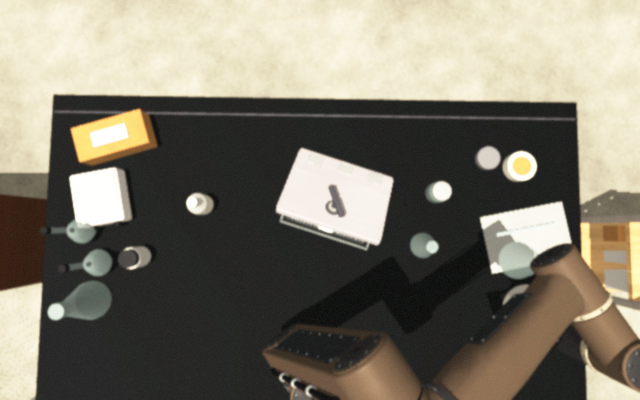

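View pics/scene1.png

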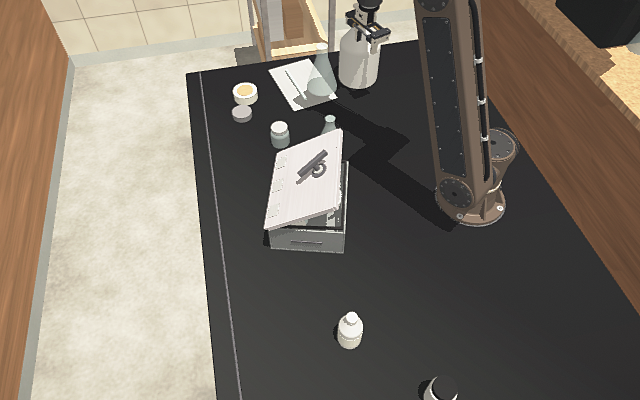

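The top view shows the open chest at about (335,197) px, with its front edge running (280,220)–(370,247) and the T-handle bar at about (336,200). The flask is at (424,245), the jar at (438,191) and the bottle at (200,204). The scene view confirms the lid is up and the space in front of the chest is clear.

```bash
cat > fit.py <<'E'
from h import *
def lidfit(p, box=None):
    q=p.reshape(-1,3); q=q[~np.isnan(q).any(1)]
    rng=np.random.default_rng(0); best=None
    for _ in range(600):
        a,b,c=q[rng.choice(len(q),3,False)]; n=np.cross(b-a,c-a); l=np.linalg.norm(n)
        if l<1e-4: continue
        n/=l; n*=np.sign(n[2])
        if n[2]<.75: continue
        m=abs((q-a)@n)<.004
        if best is None or m.sum()>best.sum(): best=m
    P=q[best]; c=P.mean(0); n=np.linalg.svd(P-c,full_matrices=False)[2][2]; n*=np.sign(n[2])
    return q,P,c,n
def report(p):
    q,P,c,n=lidfit(p)
    print("n",n,"tilt",np.arccos(n[2]),"c",c,len(P))
    yaw=np.arctan2(n[1],n[0])   # lid tilted up at front: normal leans to +x
    r=(q-c)@n; H=q[(r>.038)&(r<.056)]
    return q,P,c,n,H
E
python3 - <<'E'
from fit import *
p=np.load("top_p.npy")
sub=p[140:255,270:400]; z=sub[...,2]
sub[~(z>.125)]=np.nan
q,P,c,n,H=report(sub)
rect=cv2.minAreaRect(((P-c)[:,:2]).astype(np.float32)); 
h=np.cross([0,0,1],n); h/=np.linalg.norm(h); x=np.cross(h,n)
yaw=np.arctan2(-h[0],h[1]);print("yaw from normal",yaw)
U=np.c_[(P-c)@x,(P-c)@h]; print("lid rect",cv2.minAreaRect(U.astype(np.float32)), U.min(0),U.max(0))
hc=H.mean(0); e=np.linalg.svd(H-hc,full_matrices=False)[2][0]
V=(H-hc)@e
print("handle",len(H),hc,(H[V.argmin()]+H[V.argmax()])/2,"dir",e,"ext",np.ptp(V))
for nm,(u,v) in dict(flask=(424,245),jar=(438,191),bott=(200,204)).items(): print(nm,p[v-3:v+4,u-3:u+4].reshape(-1,3)[24], np.nanmedian(p[v-3:v+4,u-3:u+4].reshape(-1,3),0))
E
```

```text
n [ 0.50599356 -0.15937464  0.84768523] tilt 0.559189750288541 c [ 0.57764015 -0.0650442   0.20533228] 6158
yaw from normal -0.3051368536994558
lid rect ((0.00933866947889328, -0.00029946863651275635), (0.26010146737098694, 0.3204074501991272), 0.009622774086892605) [-0.12069226 -0.16052081] [0.13941104 0.15991273]
handle 196 [ 0.55472983 -0.05834239  0.2749643 ] [ 0.55474455 -0.05587667  0.26994235] dir [-0.84886224 -0.28048352  0.44806461] ext 0.11034918009636821
flask [ 0.4215835  -0.3602872   0.09974609] [ 0.4215835  -0.3602872   0.09466489]
jar [ 0.60271666 -0.41310674  0.08478758] [ 0.60243452 -0.41310674  0.08700765]
bott [0.5484617  0.37691775 0.11537416] [0.5484617  0.37676767 0.11504255]
```

```bash
cat > go.py <<'E'
import sys
from h import *
from scipy.spatial.transform import Rotation as Ro
s=get_state(); R=Ro.from_euler('xyz',s['ee_rot']).as_matrix()
print("t",s['t'],"pos",np.round(s['eef_pos'],4),"rpy deg",np.round(np.degrees(s['ee_rot']),2),"q1,q6",s['q'][[0,5]],"F",np.round(s['force'],1),"M",np.round(s['moment'],2),"w",round(s['width'],4))
if len(sys.argv)>3:
    t=np.array(sys.argv[1:4],float); print("offset cm",np.round(R.T@(t-s['eef_pos'])*100,2))
    if len(sys.argv)>4: print("turn",(np.degrees(s['ee_rot'][2])-float(sys.argv[4])+180)%360-180)
E
python3 go.py .520 .011 .475 13.9
```

```text
t 0.1 pos [ 0.2122 -0.6406  0.4038] rpy deg [ 1.7991e+02 -1.0000e-02 -1.6168e+02] q1,q6 [-0.9628935  -0.28810662] F [ 1.4  0.1 -0.2] M [ 0. -0.  0.] w 0.0877
offset cm [-49.7   52.2   -7.05]
turn -175.58264658818854
```

Call:
send_rows:
  motion:
    - {"offset": [0,0,-5],"turn": -8}
    - {"offset": [-3,3,-7],"turn": -16}
    - {"offset": [-6,6,-7],"turn": -24}
    - {"offset": [-9,9.5,-7],"turn": -32}
    - {"offset": [-12,12.5,-7],"turn": -40}
    - {"offset": [-15,16,-7],"turn": -48}
    - {"offset": [-18,19,-7],"turn": -56}
    - {"offset": [-21,22,-7],"turn": -64}
  hand: -1
  squeeze: 20

```text
t: 0.9
eef_pos: [0.3426, -0.3642, 0.4745]
ee_rot: [3.142, 0.0, -1.699]
force: [1.5, -0.8, 0.2]
width: 0.029
```

```bash
python3 go.py .520 .011 .475 13.9
```

```text
t 0.9 pos [ 0.3426 -0.3642  0.4745] rpy deg [ 1.800e+02  1.000e-02 -9.735e+01] q1,q6 [-0.42230895  0.29401118] F [ 1.5 -0.8  0.2] M [-0.02 -0.09 -0.  ] w 0.029
offset cm [-39.48 -12.8   -0.04]
turn -111.25405800980485
```

Call:
send_rows:
  motion:
    - {"offset": [-4,-1.3,0],"turn": -8}
    - {"offset": [-8,-2.6,0],"turn": -16}
    - {"offset": [-12,-3.9,0],"turn": -24}
    - {"offset": [-16,-5.2,0],"turn": -32}
    - {"offset": [-20,-6.5,0],"turn": -40}
    - {"offset": [-24,-7.8,0],"turn": -48}
    - {"offset": [-28,-9.1,0],"turn": -56}
    - {"offset": [-32,-10.4,0],"turn": -64}

```text
t: 1.7
eef_pos: [0.4884, -0.0609, 0.4746]
ee_rot: [-3.142, 0.0, -0.582]
force: [0.7, 0.2, 0.5]
width: 0.0006
```

```bash
python3 go.py .520 .011 .475 13.9
```

```text
t 1.7 pos [ 0.4884 -0.0609  0.4746] rpy deg [-179.99    0.    -33.33] q1,q6 [0.27616287 0.71291751] F [0.7 0.2 0.5] M [-0.09  0.02  0.02] w 0.0006
offset cm [-1.31 -7.75 -0.04]
turn -47.23156434964159
```

Call:
send_rows:
  motion:
    - {"offset": [-0.2,-1.3,0],"turn": -8}
    - {"offset": [-0.4,-2.6,0],"turn": -16}
    - {"offset": [-0.7,-3.9,0],"turn": -24}
    - {"offset": [-0.9,-5.2,0],"turn": -32}
    - {"offset": [-1.1,-6.5,0],"turn": -40}
    - {"offset": [-1.3,-7.75,0],"turn": -47}
    - {"offset": [-1.3,-7.75,2],"turn": -47}
    - {"offset": [-1.3,-7.75,2.5],"turn": -47}

```text
t: 2.5
eef_pos: [0.5198, 0.0093, 0.4476]
ee_rot: [-3.141, 0.003, 0.233]
force: [0.4, 0.1, -0.6]
width: 0.0005
```

```bash
python3 go.py .520 .011 .32 13.9; python3 -c "
from h import *
f=grab_frame('scene'); cv2.imwrite('pics/s2.png',cv2.resize(f['frame'][80:300,180:460],None,fx=2,fy=2))"
```

```text
t 2.5 pos [0.5198 0.0093 0.4476] rpy deg [-179.98    0.19   13.32] q1,q6 [0.39537077 1.40830837] F [ 0.4  0.1 -0.6] M [-0.14  0.2   0.01] w 0.0005
offset cm [ 0.1  -0.15 12.76]
turn -0.5755870514491619
```

View pics/s2.png

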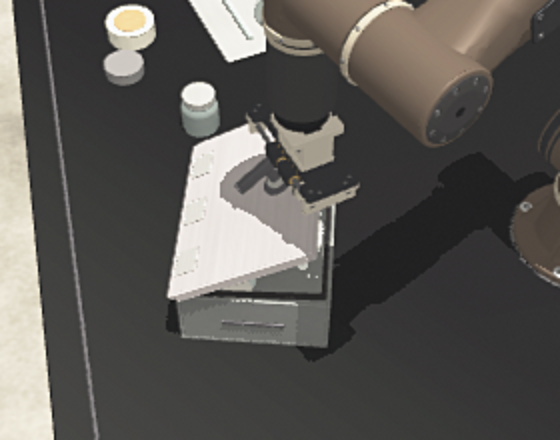

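The crop shows the shut gripper over the lid's front strip at about (320,190), beside the T-handle at (265,180) and clear of it. I'll push the lid down now.

Call:
send_rows:
  motion:
    - {"offset": [0,0,1],"turn": 0}
    - {"offset": [0,0,2],"turn": 0}
    - {"offset": [0,0,3],"turn": 0}
    - {"offset": [0,0,4],"turn": 0}
    - {"offset": [0,0,5],"turn": 0}
    - {"offset": [0,0,6],"turn": 0}

```text
t: 3.15
eef_pos: [0.5203, 0.009, 0.3888]
ee_rot: [-3.142, 0.0, 0.232]
force: [-0.4, 0.0, 1.1]
width: 0.0002
```

```bash
python3 go.py .520 .011 .319 13.9
```

```text
t 3.15 pos [0.5203 0.009  0.3888] rpy deg [-1.800e+02  1.000e-02  1.331e+01] q1,q6 [0.39472637 1.40844101] F [-0.4  0.   1.1] M [-0.01  0.38 -0.  ] w 0.0002
offset cm [ 0.02 -0.2   6.98]
turn -0.5881900717537292
```

Call:
send_rows:
  motion:
    - {"offset": [0,0,1],"turn": 0}
    - {"offset": [0,0,2],"turn": 0}
    - {"offset": [0,0,3],"turn": 0}
    - {"offset": [0,0,4],"turn": 0}
    - {"offset": [0,0,5],"turn": 0}
    - {"offset": [0,0,6],"turn": 0}
    - {"offset": [0,0,6.6],"turn": 0}
    - {"offset": [0,0,7],"turn": 0}

```text
t: 3.95
eef_pos: [0.5201, 0.009, 0.319]
ee_rot: [3.142, 0.001, 0.233]
force: [-4.6, 1.4, 6.5]
width: 0.0006
```

Call:
send_rows:
  motion:
    - {"offset": [0,0,0],"turn": 0}
    - {"offset": [0,0,0],"turn": 0}

```text
t: 4.15
eef_pos: [0.5204, 0.009, 0.3199]
ee_rot: [3.141, -0.0, 0.233]
force: [-1.2, -0.2, 0.9]
width: 0.0008
```

Call:
send_rows:
  motion:
    - {"offset": [0,0,-3],"turn": 0}
    - {"offset": [0,0,-7],"turn": 0}
    - {"offset": [-2,3,-10],"turn": 0}
    - {"offset": [-3.3,4.3,-13],"turn": 0}
    - {"offset": [-3.3,4.3,-14],"turn": 0}
    - {"offset": [-3.3,4.3,-14],"turn": 0}
  hand: 1

```text
t: 4.75
eef_pos: [0.4984, -0.0407, 0.4617]
ee_rot: [-3.142, -0.005, 0.232]
force: [-0.7, -0.1, -0.0]
width: 0.0427
```

```bash
python3 go.py; python3 - <<'E'
from fit import *
f=grab_frame('wrist'); cv2.imwrite('pics/w1.png',f['frame']); p=cloud(f); np.save('w1.npy',p)
p=p[(p[...,2]>.1)&(p[...,2]<.22)]
q,P,c,n,H=report(p)
print("pts z med",np.median(P[:,2]))
r=(q-c)@n
for lo,hi in((.04,.056),(.044,.052)):
    H=q[(r>lo)&(r<hi)]
    rc=cv2.minAreaRect(H[:,:2].astype(np.float32)); print(len(H),rc,H[:,2].mean())
E
```

```text
t 4.75 pos [ 0.4984 -0.0407  0.4617] rpy deg [-180.     -0.27   13.28] q1,q6 [0.31237834 1.49007058] F [-0.7 -0.1 -0. ] M [-0.04  0.12 -0.  ] w 0.0427
n [ 0.0453166  -0.01399101  0.9988747 ] tilt 0.04744503047058501 c [ 0.56255362 -0.05575216  0.1392875 ] 84279
pts z med 0.13903617670455581
2869 ((0.5054625868797302, -0.03811778873205185), (0.10841469466686249, 0.015989303588867188), 14.273152351379395) 0.18938913947822633
2817 ((0.505458652973175, -0.03810587525367737), (0.10841945558786392, 0.015921227633953094), 14.231282234191895) 0.18947546317211772
```

View pics/w1.png

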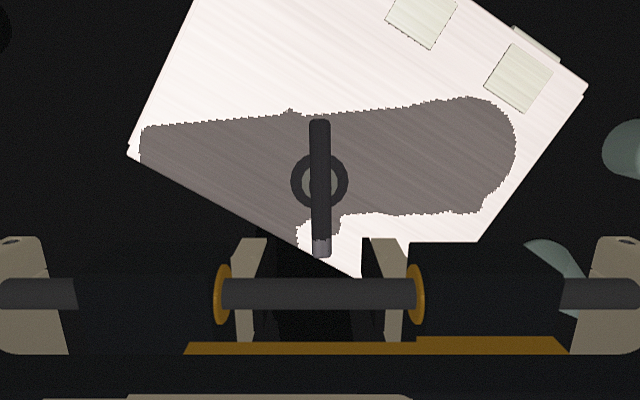

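The wrist view shows the lid resting on its gasket (fitted tilt 0.047). The handle bar runs vertically at (320,120)–(321,255) px, which puts its centre at (0.505, -0.038) with yaw 14.2°.

```bash
python3 go.py .505 -.038 .339 14.2
```

```text
t 4.8 pos [ 0.4982 -0.0403  0.4599] rpy deg [-1.7997e+02 -1.1000e-01  1.3290e+01] q1,q6 [0.31291337 1.49000489] F [-0.1 -0.2 -0.5] M [-0.1   0.15 -0.02] w 0.0467
offset cm [ 0.69 -0.07 12.09]
turn -0.9061802105461254
```

Call:
send_rows:
  motion:
    - {"offset": [0.7,-0.1,1],"turn": -1}
    - {"offset": [0.7,-0.1,3],"turn": -1}
    - {"offset": [0.7,-0.1,5],"turn": -1}
    - {"offset": [0.7,-0.1,7],"turn": -1}
    - {"offset": [0.7,-0.1,9],"turn": -1}
    - {"offset": [0.7,-0.1,11],"turn": -1}
    - {"offset": [0.7,-0.1,12.1],"turn": -1}
    - {"offset": [0.7,-0.1,12.1],"turn": -1}

```text
t: 5.6
eef_pos: [0.5043, -0.0375, 0.3357]
ee_rot: [-3.142, 0.005, 0.251]
force: [-0.1, 0.8, -0.5]
width: 0.0879
```

Call:
send_rows:
  motion:
    - {"offset": [0,0,0],"turn": 0}
    - {"offset": [0,0,0],"turn": 0}
    - {"offset": [0,0,0],"turn": 0}
    - {"offset": [0,0,0],"turn": 0}
    - {"offset": [0,0,0],"turn": 0}
    - {"offset": [0,0,0],"turn": 0}
    - {"offset": [0,0,0],"turn": 0}
    - {"offset": [0,0,0],"turn": 0}
  hand: -1
  squeeze: 55

```text
t: 6.4
eef_pos: [0.5047, -0.0378, 0.3387]
ee_rot: [-3.142, -0.0, 0.25]
force: [0.5, -0.0, 0.2]
width: 0.0292
```

```bash
python3 go.py .503 -.037 .331 14.2
```

```text
t 6.4 pos [ 0.5047 -0.0378  0.3387] rpy deg [-180.     -0.     14.32] q1,q6 [0.31389279 1.50691553] F [ 0.5 -0.   0.2] M [-0.12  0.14 -0.03] w 0.0292
offset cm [-0.14 -0.12  0.77]
turn 0.12427820808679257
```

Call:
send_rows:
  motion:
    - {"offset": [0,0,0],"turn": 0}
    - {"offset": [0,0,0],"turn": 0}
    - {"offset": [0,0,0],"turn": 0}
    - {"offset": [0,0,0],"turn": 0}
    - {"offset": [-0.04,-0.04,0.2],"turn": 0}
    - {"offset": [-0.07,-0.06,0.4],"turn": 0}
    - {"offset": [-0.1,-0.1,0.6],"turn": 0}
    - {"offset": [-0.1,-0.1,0.6],"turn": 0}

```text
t: 7.2
eef_pos: [0.504, -0.0389, 0.3341]
ee_rot: [3.137, -0.0, 0.251]
force: [0.3, -14.0, 7.4]
width: 0.0164
```

```bash
python3 go.py .503 -.037 .331 14.2
```

```text
t 7.2 pos [ 0.504  -0.0389  0.3341] rpy deg [ 1.7976e+02 -2.0000e-02  1.4360e+01] q1,q6 [0.31397538 1.50461114] F [  0.3 -14.    7.4] M [-5.05 -0.25  0.01] w 0.0164
offset cm [-0.05 -0.21  0.31]
turn 0.1596828453912167
```

Call:
send_rows:
  motion:
    - {"offset": [0,0.1,0.1],"turn": 0}
    - {"offset": [0,0.22,0.3],"turn": 0}
    - {"offset": [0,0.22,0.5],"turn": 0}
    - {"offset": [0,0.22,0.6],"turn": 0}
    - {"offset": [0,0.22,0.6],"turn": 0}

```text
t: 7.7
eef_pos: [0.5036, -0.0395, 0.329]
ee_rot: [3.141, 0.0, 0.251]
force: [-12.1, 1.9, 23.5]
width: 0.0163
```

```bash
python3 go.py .503 -.037 .331 14.2
```

```text
t 7.7 pos [ 0.5036 -0.0395  0.329 ] rpy deg [1.7995e+02 1.0000e-02 1.4370e+01] q1,q6 [0.31165205 1.50935876] F [-12.1   1.9  23.5] M [0.52 4.41 0.01] w 0.0163
offset cm [ 0.01 -0.25 -0.2 ]
turn 0.16983769052185949
```

Call:
send_rows:
  motion:
    - {"offset": [-0.15,0,0],"turn": 0}
    - {"offset": [-0.15,0,0],"turn": 4}
    - {"offset": [-0.15,0,0],"turn": 8}
    - {"offset": [-0.15,0,0],"turn": 12}
    - {"offset": [-0.15,0,0],"turn": 16}
    - {"offset": [-0.15,0,0],"turn": 20}
    - {"offset": [-0.15,0,0],"turn": 20}

```text
t: 8.4
eef_pos: [0.5031, -0.0398, 0.3294]
ee_rot: [3.141, -0.003, -0.1]
force: [-7.4, 1.0, 21.0]
width: 0.0164
```

```bash
python3 go.py
```

```text
t 8.4 pos [ 0.5031 -0.0398  0.3294] rpy deg [ 1.7997e+02 -1.7000e-01 -5.7400e+00] q1,q6 [0.31170248 1.1576805 ] F [-7.4  1.  21. ] M [-0.03  2.71 -0.02] w 0.0164
```

Call:
send_rows:
  motion:
    - {"offset": [-0.1,0,0.05],"turn": 5}
    - {"offset": [-0.1,0,0.05],"turn": 10}
    - {"offset": [-0.1,0,0.05],"turn": 15}
    - {"offset": [-0.1,0,0.05],"turn": 20}
    - {"offset": [-0.1,0,0.05],"turn": 25}
    - {"offset": [-0.1,0,0.05],"turn": 30}
    - {"offset": [-0.1,0,0.05],"turn": 30}

```text
t: 9.1
eef_pos: [0.5026, -0.04, 0.3293]
ee_rot: [-3.14, -0.004, -0.624]
force: [-5.2, -2.6, 21.2]
width: 0.0169
```

```bash
python3 go.py
```

```text
t 9.1 pos [ 0.5026 -0.04    0.3293] rpy deg [-179.94   -0.24  -35.76] q1,q6 [0.31210697 0.63268107] F [-5.2 -2.6 21.2] M [-1.2   1.99  0.01] w 0.0169
```

Call:
send_rows:
  motion:
    - {"offset": [0,0,0],"turn": 5}
    - {"offset": [0,0,0],"turn": 10}
    - {"offset": [0,0,0],"turn": 15}
    - {"offset": [0,0,0],"turn": 20}
    - {"offset": [0,0,0],"turn": 25}
    - {"offset": [0,0,0],"turn": 30}
    - {"offset": [0,0,0],"turn": 30}

```text
t: 9.8
eef_pos: [0.5023, -0.0402, 0.3291]
ee_rot: [-3.14, -0.003, -1.148]
force: [-5.6, -3.2, 21.4]
width: 0.0162
```

```bash
python3 go.py
```

```text
t 9.8 pos [ 0.5023 -0.0402  0.3291] rpy deg [-1.7988e+02 -1.7000e-01 -6.5770e+01] q1,q6 [0.31190083 0.1090162 ] F [-5.6 -3.2 21.4] M [-1.47  2.2  -0.04] w 0.0162
```

Call:
send_rows:
  motion:
    - {"offset": [0,0,0],"turn": 5}
    - {"offset": [0,0,0],"turn": 10}
    - {"offset": [0,0,0],"turn": 15}
    - {"offset": [0,0,0],"turn": 20}
    - {"offset": [0,0,0],"turn": 25}
    - {"offset": [0,0,0],"turn": 28}
    - {"offset": [0,0,0],"turn": 28}

```text
t: 10.5
eef_pos: [0.5021, -0.0402, 0.3291]
ee_rot: [-3.139, -0.002, -1.636]
force: [-7.2, -2.5, 22.6]
width: 0.0163
```

```bash
python3 go.py
```

```text
t 10.5 pos [ 0.5021 -0.0402  0.3291] rpy deg [-1.7985e+02 -1.0000e-01 -9.3710e+01] q1,q6 [ 0.31195921 -0.3785027 ] F [-7.2 -2.5 22.6] M [-1.14  2.84 -0.01] w 0.0163
```

Call:
send_rows:
  motion:
    - {"offset": [0,0,0],"turn": 4}
    - {"offset": [0,0,0],"turn": 8}
    - {"offset": [0,0,0],"turn": 11}
    - {"offset": [0,0,0],"turn": 14}
    - {"offset": [0,0,0],"turn": 14}

```text
t: 11.0
eef_pos: [0.5019, -0.0402, 0.329]
ee_rot: [-3.139, -0.001, -1.88]
force: [-6.9, -1.8, 23.1]
width: 0.016
```

```bash
python3 go.py
```

```text
t 11.0 pos [ 0.5019 -0.0402  0.329 ] rpy deg [-1.7985e+02 -6.0000e-02 -1.0771e+02] q1,q6 [ 0.31201418 -0.62274383] F [-6.9 -1.8 23.1] M [-0.96  3.11  0.  ] w 0.016
```

Call:
send_rows:
  motion:
    - {"offset": [0,0,0],"turn": 3}
    - {"offset": [0,0,0],"turn": 6}
    - {"offset": [0,0,0],"turn": 9}
    - {"offset": [0,0,0],"turn": 9}

```text
t: 11.4
eef_pos: [0.5019, -0.0401, 0.329]
ee_rot: [-3.139, -0.001, -2.036]
force: [-7.1, -1.7, 23.9]
width: 0.0162
```

```bash
python3 go.py
```

```text
t 11.4 pos [ 0.5019 -0.0401  0.329 ] rpy deg [-1.7985e+02 -4.0000e-02 -1.1667e+02] q1,q6 [ 0.31217268 -0.7793382 ] F [-7.1 -1.7 23.9] M [-0.69  3.27  0.38] w 0.0162
```

Call:
send_rows:
  motion:
    - {"offset": [0,0,0],"turn": 2}
    - {"offset": [0,0,0],"turn": 4}
    - {"offset": [0,0,0],"turn": 4}

```text
t: 11.7
eef_pos: [0.502, -0.0399, 0.329]
ee_rot: [-3.139, -0.0, -2.105]
force: [-7.8, -1.7, 21.8]
width: 0.017
```

```bash
python3 go.py
```

```text
t 11.7 pos [ 0.502  -0.0399  0.329 ] rpy deg [-1.7984e+02 -1.0000e-02 -1.2059e+02] q1,q6 [ 0.31250336 -0.84806776] F [-7.8 -1.7 21.8] M [-0.37  2.98  0.74] w 0.017
```

The moment has risen to 0.74 N m and the pads are slightly spread, so the handle is against its stop. I'll ease off, open and lift.

Call:
send_rows:
  motion:
    - {"offset": [0,0,-0.2],"turn": -2}
    - {"offset": [0,0,-0.4],"turn": -4}

```text
t: 11.9
eef_pos: [0.502, -0.0399, 0.3302]
ee_rot: [-3.14, -0.0, -2.035]
force: [9.8, -6.8, -17.5]
width: 0.0164
```

Call:
send_rows:
  motion:
    - {"offset": [0,0,0],"turn": 0}
    - {"offset": [0,0,0],"turn": 0}
    - {"offset": [0,0,0],"turn": 0}
    - {"offset": [0,0,0],"turn": 0}
    - {"offset": [0,0,0],"turn": 0}
    - {"offset": [0,0,0],"turn": 0}
    - {"offset": [0,0,0],"turn": 0}
    - {"offset": [0,0,0],"turn": 0}
  hand: 1

```text
t: 12.7
eef_pos: [0.5016, -0.0395, 0.3302]
ee_rot: [-3.142, -0.0, -2.036]
force: [0.3, -0.8, -0.5]
width: 0.0748
```

Call:
send_rows:
  motion:
    - {"offset": [0,0,-1],"turn": 0}
    - {"offset": [0,0,-3],"turn": 0}
    - {"offset": [0,0,-5],"turn": 0}
    - {"offset": [0,0,-7],"turn": 0}
    - {"offset": [0,0,-9],"turn": 0}
    - {"offset": [0,0,-11],"turn": 0}
    - {"offset": [0,0,-13],"turn": 0}
    - {"offset": [0,0,-13],"turn": 0}

```text
t: 13.5
eef_pos: [0.502, -0.0396, 0.4639]
ee_rot: [-3.137, 0.003, -2.036]
force: [-0.2, -1.1, 0.8]
width: 0.0872
```

```bash
python3 go.py; python3 - <<'E'
from fit import *
f=grab_frame('wrist'); cv2.imwrite('pics/w2.png',f['frame']); p=cloud(f)
p=p[(p[...,2]>.1)&(p[...,2]<.22)]
q,P,c,n,H=report(p)
r=(q-c)@n; H=q[(r>.04)&(r<.056)]
print(len(H),cv2.minAreaRect(H[:,:2].astype(np.float32)),H[:,2].mean())
E
```

```text
t 13.5 pos [ 0.502  -0.0396  0.4639] rpy deg [-1.7973e+02  1.7000e-01 -1.1666e+02] q1,q6 [ 0.31245799 -0.77810167] F [-0.2 -1.1  0.8] M [-0.01  0.09  0.04] w 0.0872
n [ 2.45198767e-03 -8.60868796e-04  9.99996623e-01] tilt 0.0025987215724649444 c [ 0.54498899 -0.09368442  0.1335828 ] 75068
2604 ((0.5014046430587769, -0.038482651114463806), (0.10898873955011368, 0.016003888100385666), 67.92616271972656) 0.18106474242171075
```

View pics/w2.png

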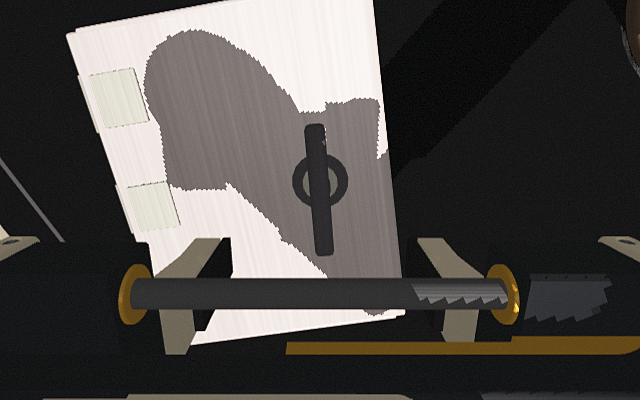

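The wrist view shows the lid flat (fitted tilt 0.0026). The released bar runs (315,125)–(323,255) px, turned 126° clockwise from where it started.

```bash
python3 -c "
from h import *
p=cloud(grab_frame('top'))
for u,v in((424,245),(438,191),(200,204)): print(np.nanmedian(p[v-3:v+4,u-3:u+4].reshape(-1,3),0))
job_done()"
```

```text
[ 0.42144806 -0.36045925  0.09369737]
[ 0.60251266 -0.41353814  0.08626523]
[0.54829486 0.37727747 0.11372622]
the job is handed in; nothing more can be done
```

The chest is closed and latched, and I handed the job in at about 13.6 s of the 72 s allowed. No verdict is reported.

- **What I did:** I pushed the lid onto its gasket with the shut fingers, and the fitted tilt was then 0.047 rad. I gripped the T-handle bar, pressed it down with about 21–24 N and turned it clockwise. At about 131° of tool turn the moment rose from zero to 0.38 N m, and 4° further on it reached 0.74 N m, which I took as the hard stop. Then I eased off, let go and lifted clear.
- **Lid and handle after letting go:** the lid's fitted tilt was 0.0026 rad, against a limit of 0.007. The handle bar had turned 126° (2.20 rad) from where it started, against the 1.9 rad needed.
- **Bystanders:** the flask, bottle and jar read within 2 mm of their starting positions in the top camera.
- **One small disagreement:** the bar rests several degrees short of where the tool ended at the stop. That is partly pad give and partly the 4° I backed off while still gripping, so the handle may sit slightly short of its stop.

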